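Roll a coin tube onto the weighing plate and record its weight

ROBOT

A 6-joint arm with a two-finger parallel gripper is mounted at the origin on the work surface. World frame = base frame: x ahead of the robot, y to its left, z up, the work surface at z = 0. Lengths are in mm, angles in rad, forces in N, time in s.
With the tool pointing down it reaches from about 350 to 975 mm from the base axis. Payload 7.1 kg.
Tool frame: the origin (TCP) lies on the front face of the gripper's body, between the roots of the fingers; the fingertips stand 80 mm ahead of it and the grasp point (between the pads) lies 61 mm ahead of it; z points along the fingers, y is the line along which they close (so a half turn about z gives the same grasp; the last joint's range is limited). The gripper opens to 88 mm and grips with 3 to 60 N. Pads are 20 mm wide; open, the fingers measure 115 mm over their backs; the gripper's body (75 mm by 178 mm) begins 61 mm behind the grasp point.
Start: joints at [-1.3, 0.423, 1.63, -0, 1.089, -0.019], TCP at [178.619, -598.916, 302.675] pointing down, gripper open.
Joint ranges: [-3, 3], [-0.9, 2.11], [0.09, 2.58], [-1.31, 4.45], [0.11, 2.69], [-2.54, 2.54]. Speed limits (rad/s): [2.39, 2.39, 3.01, 3.14, 3.14, 3.14].

INTERFACE

Orientations are given as a rotation vector (axis times angle).
In Python, from workcell import readout, vision, close_job gives the robot as it stands.
- The arm moves only by the tool servo_tool, never from a script. Its argument "plan" is a list that holds one entry, the list of rows, each a list of 7 numbers: the gripper command: -1 is fully open, 1 is shut, values between are in proportion, then the shift along the world's x, y, z in units of 40 mm (1.0 is 40 mm), then the turn, a rotation vector about the world's x, y, z in units of 5 degrees (1.0 is 5 degrees). A call has 1 to 5 rows; each row shifts and turns the commanded pose from where the row before left it; what a row does not reach is not made up. A row lasts 1/12 s, in which the tool goes at most 41.7 mm and 7.16 degrees, less where a joint would pass 70% of its speed; a pose out of reach is approached as far as the arm can. A call is refused whole if a number of a shift passes 1 or a number of a turn 1, either way. A call with a gripper value outside its range is refused whole. The fingers move at their own pace and stop on an object; the grip force is fixed at half the most. Time passes only in rows, so rows that do not move let the fingers close. It gives the time, the measured TCP pose, the force, the opening and the grip force at its end, in the units of the state.
- readout.get_obs(): the state, without advancing time (a new reading comes with each control period).
- vision.get_image(name): name is "scene" or "top"; returns the picture (400x640x3 uint8, red, green, blue); there is no depth.
- vision.camera_params(name): a dict with "fx", "fy", "cx", "cy" (pixels), "rvec" (rotation vector, rad) and "tvec" (3), from world to camera coordinates, as OpenCV has them. Camera axes: x right, y down, z forward; pixel columns grow to the right and rows downward; lengths in mm; the calibration is good to about 2 mm. A picture is of the moment at which its call begins. camera_params takes no time and is no camera call.
- close_job(): hands the job in; it is judged then, once.
The state is a dict: "t": time; "qpos": joint angles; "qvel": joint speeds; "joint_torque": joint torques, N m; "ee_pos": TCP position; "orientation": TCP orientation; "ft_force": force on the tool from outside, world axes, zero at the start; "moment": the same for the moment, N m; "width": finger opening in mm; "grasp_force": force on a finger pad.
Only numpy, scipy, OpenCV 4.12 (cv2) and the standard library are available. Lean on these libraries where they do the work, as an engineer would, in place of code of your own. Each camera call takes 0.05 s, during which the arm holds its last target. There are 200 camera calls.

TASK

Check-weigh the fat coin tube: with fingertips on top of it, roll it along the weighing bed until it lies squarely in the middle of the weighing plate, and take the fingers off it. Once it lies still, press the large round key of the weight indicator right down to record the weight, and let the key come up again. The tube is only rolled under the fingertips, never pinched, lifted or shoved with the fingertips down below its middle height; do not press the two small keys, and leave the slim tube and everything else where they are.

Things in the scene. Friction and masses are not known exactly. Their poses are not given: they have to be found in the camera images.
- bed: roll-on weighing bed, fixed: grey casing with a flat, level top 170 mm (x) by 460 mm (y), 40 mm high; origin: centre of the underside. Flush in the middle of the top is the steel weighing plate, 146 (x) by 100 mm (y), centred above the origin, with 3 mm dark gaps but no step to the aluminium plates on its y sides. A lip 8 mm high closes each y end. Tubes roll along its y.
- plate (a point): centre of the weighing plate's top face, 40 mm above the bed's origin; axes as the bed's
- tube: the fat coin tube: rigid cardboard, grey flush end caps, 44 mm diameter, 100 mm long, 0.5 to 0.7 kg. Lies across the bed 80 to 130 mm to either side of the plate's middle. Origin: middle of its axis; x runs along the tube, y and z turn as it rolls. Rolls half as far as fingertips moving on its top without slip; stops within about 10 mm when let go at 0.1 m/s.
- slim_tube: slim coin tube, 26 mm diameter, 100 mm long, lying across the bed on the other side of the plate; origin at the middle of its axis; leave alone
- indicator: weight indicator at the bed's far (+x) side, fixed: keypad foot 120 (x) by 200 mm (y), 30 mm high, with a sloping display head on its +x side up to 80 mm high. Origin: centre of the underside; axes as the bed's. Three grey keys in a row, 20 mm on the -x side of the origin: the large round one at y = -60 mm, small ones at y = +20 and +65 mm.
- print_key_top (a point): centre of the top face of the large round key (30 mm diameter), 38 mm above the table; it stands 8 mm proud of the keypad and goes down 6 mm
- print_key (a joint): travel of the large round key: 0 up, 0.006 m fully down; springs back; about 5 N presses it right down
- mid_key (a joint): travel of the middle, small round key (15 mm diameter): 0 up, 0.006 m down; leave alone
- left_key (a joint): travel of the small round key (15 mm diameter) at the +y end: 0 up, 0.006 m down; leave alone
- stood_tube_a: fat coin tube standing upright on the table beyond the bed's +y end, 44 mm diameter, 100 mm high; origin at its foot; leave alone
- stood_tube_b: slim coin tube standing upright on the table beyond the bed's -y end, 26 mm diameter, 100 mm high; origin at its foot; leave alone
- loupe: black loupe, 42 mm diameter, 36 mm high, on the table near the +y end of the bed; origin at its foot; leave alone
- scoop: aluminium coin scoop 90 x 80 x 30 mm with a wooden handle 85 mm long; origin under the pan's centre; leave alone
- spray_bottle: blue spray bottle, 66 mm diameter, 225 mm high, far to the left (+y); origin at its foot; leave alone
- hair_dryer: black hair dryer lying far to the right (-y), barrel 74 mm diameter; origin under the barrel; leave alone
- towel_roll: roll of paper towel standing far to the left (+y), 120 mm diameter, 225 mm high; origin at its foot; leave alone

How it is judged (in metres and radians):
On the way, in this order (a step that is already met when the one before it is completed fails the run):
1. the fat tube rolls along the bed: it has turned over by more than a quarter turn (angle between tube's own z axis and vertical above 1.8 rad).
2. the fat tube lies still and square in the middle of the weighing plate, nothing touching it (y of tube in the frame of bed between -0.02 and 0.02 m and x of tube in the frame of bed between -0.02 and 0.02 m and z of tube in the frame of bed between 0.057 and 0.067 m and angle between the x axis of tube and the x axis of bed, either way round below 0.17 rad and linear speed of tube below 0.01 m/s and angular speed of tube below 0.4 rad/s and contact force between the fingers and tube below 0.05 N), for 0.3 s.
3. the large round key is pressed right down (at least 4.5 of 6 mm) while the tube lies there (value of joint print_key above 0.0045 m and y of tube in the frame of bed between -0.02 and 0.02 m and x of tube in the frame of bed between -0.02 and 0.02 m and z of tube in the frame of bed between 0.057 and 0.067 m and angle between the x axis of tube and the x axis of bed, either way round below 0.17 rad and linear speed of tube below 0.01 m/s and angular speed of tube below 0.4 rad/s), for 0.05 s.
At the end, for the whole second after the job is handed in: The fat tube lies at rest on the weighing plate, its middle within 20 mm of the plate's middle both along and across the bed, its axis within 10 degrees of square to the bed, after the large round key was pressed at least 4.5 mm; the key is up again (y of tube in the frame of bed between -0.02 and 0.02 m and x of tube in the frame of bed between -0.02 and 0.02 m and z of tube in the frame of bed between 0.057 and 0.067 m and angle between the x axis of tube and the x axis of bed, either way round below 0.17 rad and linear speed of tube below 0.01 m/s and angular speed of tube below 0.4 rad/s and value of joint print_key below 0.0015 m); the robot touches nothing.
It fails at once if the tube is lifted, tipped or rolled off the bed (its axis leaves its height above the bed by more than 10 mm) (z of tube in the frame of bed above 0.072 m or z of tube in the frame of bed below 0.052 m).
It fails at once if the tube is touched with the fingertips lower than its middle height (shoved from the side or pinched) (contact force between the fingers and tube above 0.5 N and height (world z) of the grasp point below 0.08 m).
It fails at once if a small key is pressed more than 2 mm (value of joint any of mid_key, left_key above 0.002 m).
It fails at once if the large key is pressed more than 2 mm before the tube is within 45 mm of the plate's middle (value of joint print_key above 0.002 m and (y of tube in the frame of bed above 0.045 m or y of tube in the frame of bed below -0.045 m)).
It fails at once if the slim tube or another bystander is moved by more than 20 mm (distance of any of slim_tube, stood_tube_a, stood_tube_b, loupe, scoop, spray_bottle, hair_dryer, towel_roll from where it was at the start of the episode above 0.02 m).
It also fails if it takes over 64 s, if anything falls off the work surface, if the arm or the gripper's body presses on something with over 40 N, if the wrist force passes 120 N, or if a joint passes its speed limit or range.

## Working session

There is one attempt and no reset: what is moved stays moved. The work goes in short steps, Python scripts to look and compute and a tool call to move; the robot and the scene stay as the last step left them, time stands still between calls to the robot, and variables do not carry over. Pictures are saved under pics/ and viewed, at most 10 in all, crops included, and the job is handed in when it is done.

Besides the shell and the picture viewer there is one more tool, called after ">>>" as name(argument=value, ...) on one line, values as JSON. servo_tool: Moves the arm, as the interface text tells. Its arguments: {"type":"object","properties":{"plan":{"type":"array"}},"required":["plan"]}

```bash
mkdir -p pics
cat > h.py <<'E'
import numpy as np,cv2
from workcell import readout,vision
def snap(n,f): cv2.imwrite('pics/'+f,vision.get_image(n)[:,:,::-1])
def ray(n,u,v,z):
    p=vision.camera_params(n);R=cv2.Rodrigues(np.array(p['rvec'],float))[0];t=np.array(p['tvec'],float)
    c=-R.T@t;d=R.T@np.array([(u-p['cx'])/p['fx'],(v-p['cy'])/p['fy'],1]);return c+d*(z-c[2])/d[2]
def proj(n,P):
    p=vision.camera_params(n);K=np.array([[p['fx'],0,p['cx']],[0,p['fy'],p['cy']],[0,0,1.]])
    return cv2.projectPoints(np.array(P,float).reshape(-1,3),np.array(p['rvec'],float),np.array(p['tvec'],float),K,None)[0][:,0]
E
python3 - <<'E'
from h import *
snap('top','t1.png');snap('scene','s1.png')
o=readout.get_obs();print(o['t'],o['ee_pos'],o['orientation'],o['width'],o['ft_force'])
for n in('top','scene'):
    p=vision.camera_params(n);R=cv2.Rodrigues(np.array(p['rvec']))[0];print(n,-R.T@np.array(p['tvec']),p['fx'])
E
```

```text
0.1 [ 178.52433103 -598.54700988  301.98740384] [-3.10730583e+00 -4.53438356e-01  2.66321004e-04] 87.2941111943219 [-0.05764412 -0.45599803 -0.02247227]
top [ 421.50297339  -32.45529554 1430.56863151] 366.29446424860834
scene [1426.10209077 -477.42449142  960.15757147] 420.8673441544195
```

View pics/t1.png

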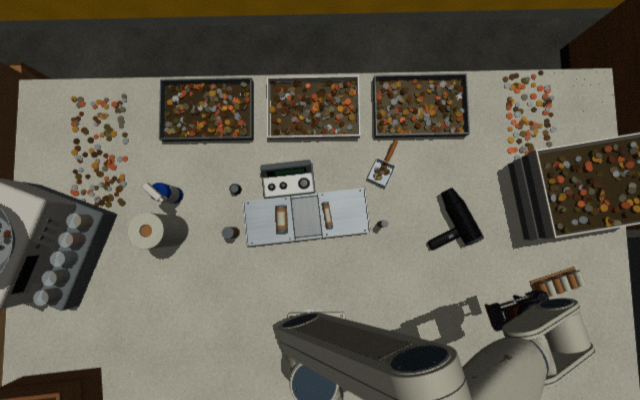

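View pics/s1.png

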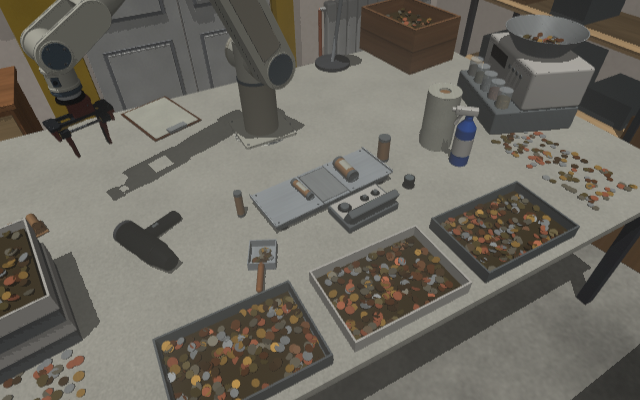

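The top view shows the bed at about (245..368, 188..247), the plate near (306,217), the fat tube near (281,219) on the +y side, the slim tube near (326,215), and the indicator with its large key near (304,183). I'll enlarge it.

Run:
```python
from h import *
i=cv2.imread('pics/t1.png')[155:255,235:380];cv2.imwrite('pics/t1c.png',cv2.resize(i,None,fx=5.5,fy=5.5,interpolation=cv2.INTER_CUBIC))
```

```text
(no output)
```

View pics/t1c.png

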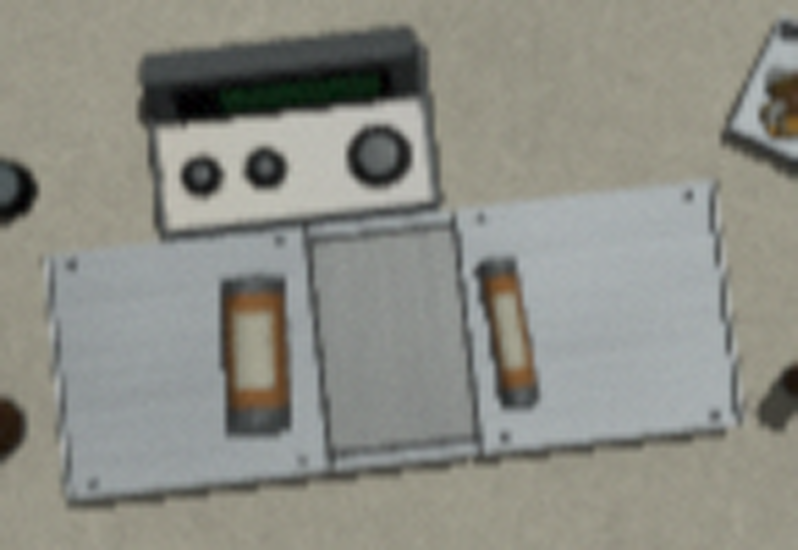

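Run:
```python
from h import *
def w(x,y,z): return ray('top',235+(x+.5)/5.5-.5,155+(y+.5)/5.5-.5,z)[:2]
pc=[w(*p,40) for p in[(308,238),(456,225),(478,445),(330,455)]]
print('plate c',np.mean(pc,0),'sides',[np.linalg.norm(pc[i]-pc[i-1]) for i in range(4)])
bc=[w(*p,40) for p in[(50,258),(714,183),(737,428),(70,500)]]
print('bed c',np.mean(bc,0),'sides',[np.linalg.norm(bc[i]-bc[i-1]) for i in range(4)])
d=(bc[0]+bc[3]-bc[1]-bc[2]);yaw=np.arctan2(-d[0],d[1]);print('yaw',np.degrees(yaw))
d=(pc[0]+pc[1]-pc[2]-pc[3]);print('plate yaw',np.degrees(np.arctan2(d[1],d[0])))
T=[w(*p,62) for p in[(222,278),(284,277),(290,432),(227,434)]]
d=T[0]+T[1]-T[2]-T[3];print('tube',np.mean(T,0),'yaw',np.degrees(np.arctan2(d[1],d[0])),'sides',[np.linalg.norm(T[i]-T[i-1]) for i in range(4)])
S=[w(*p,53) for p in[(497,265),(518,402)]];print('slim ends',S)
key=w(379,156,38);print('key',key)
c,s=np.cos(yaw),np.sin(yaw);R=np.array([[c,s],[-s,c]]);C=(np.mean(bc,0)+np.mean(pc,0))/2
for n,p in(('tube',np.mean(T,0)),('key',key),('slim',np.mean(S,0))):print(n,'in bed',R@(p-C))
```

```text
plate c [471.37836661  30.0921115 ] sides [np.float64(150.5153910496485), np.float64(103.02764310943007), np.float64(152.493439248236), np.float64(101.91263569927237)]
bed c [470.4241429   30.35336792] sides [np.float64(167.51262489253673), np.float64(463.5615406086335), np.float64(169.7298367663422), np.float64(460.5856618074592)]
yaw 5.394046164850895
plate yaw 5.036595453751383
tube [462.04718283 122.45910692] yaw 1.6472415996711363 sides [np.float64(105.94439543662727), np.float64(42.308935463609785), np.float64(105.25949865186651), np.float64(42.71727180062393)]
slim ends [array([521.31906401, -42.49023136]), array([427.51205611, -55.21372519])]
key [599.85088133  38.28933729]
tube in bed [-0.14419699 92.66024623]
key in bed [129.13690327  -4.09101501]
slim in bed [ -3.93466475 -79.05491623]
```

>>> servo_tool(plan=[[[-0.14, 0.35, 0.91, 0, 0, 0, 0.78], [-0.14, 0.35, 0.91, 0, 0, 0, 0.78], [-0.14, 0.35, 0.91, 0, 0, 0, 0.78], [-0.14, 0.35, 0.91, 0, 0, 0, 0.78], [-0.14, 0.35, 0.91, 0, 0, 0, 0.78]]])

```text
t: 0.52
ee_pos: [248.7, -415.0, 302.3]
orientation: [-2.985, -0.977, 0.0]
ft_force: [1.5, 0.0, -0.1]
width: 57.5
grasp_force: 0.0
```

>>> servo_tool(plan=[[[-0.14, 0.35, 0.91, 0, 0, 0, 0.78], [-0.14, 0.35, 0.91, 0, 0, 0, 0.78], [-0.14, 0.35, 0.91, 0, 0, 0, 0.78], [-0.14, 0.35, 0.91, 0, 0, 0, 0.78], [-0.14, 0.35, 0.91, 0, 0, 0, 0.78]]])

```text
t: 0.93
ee_pos: [318.6, -233.1, 302.6]
orientation: [-2.777, -1.469, 0.0]
ft_force: [-0.2, -0.5, -0.1]
width: 50.5
grasp_force: 0.0
```

>>> servo_tool(plan=[[[-0.14, 0.35, 0.91, 0, 0, 0, 0.78], [-0.14, 0.35, 0.91, 0, 0, 0, 0.78], [-0.14, 0.35, 0.91, 0, 0, 0, 0.78], [-0.14, 0.35, 0.91, 0, 0, 0, 0.78], [-0.14, 0.35, 0.91, 0, 0, 0, 0.78]]])

```text
t: 1.35
ee_pos: [388.7, -51.0, 302.8]
orientation: [2.487, 1.919, 0.0]
ft_force: [2.0, -0.3, 0.4]
width: 50.1
grasp_force: 0.0
```

>>> servo_tool(plan=[[[-0.14, 0.35, 0.91, 0, 0, 0, 0.78], [-0.14, 0.35, 0.91, 0, 0, 0, 0.78], [-0.14, 0.35, 0.91, 0, 0, 0, 0.78], [-0.14, 0.35, 0.91, 0, 0, 0, 0.78], [-0.14, 0.35, 0.91, 0, 0, 0, 0.78]]])

```text
t: 1.77
ee_pos: [458.7, 131.2, 302.5]
orientation: [-2.126, -2.313, 0.0]
ft_force: [0.7, -0.6, -0.0]
width: 50.1
grasp_force: 0.0
```

>>> servo_tool(plan=[[[-0.14, 0.07, 0, -0.8, 0, 0, 0], [-0.14, 0, 0, -0.8, 0, 0, 0], [-0.14, 0, 0, -0.8, 0, 0, 0], [-0.14, 0, 0, -0.8, 0, 0, 0], [-0.14, 0, 0, 0, 0, 0, 0]]])

```text
t: 2.18
ee_pos: [458.1, 128.4, 169.7]
orientation: [-2.126, -2.305, 0.013]
ft_force: [-0.5, -0.6, -0.7]
width: 50.2
grasp_force: 0.0
```

Run:
```python
from h import *
for n in('top','scene'):
    u,v=proj(n,[462,122,84])[0].astype(int);i=vision.get_image(n)[:,:,::-1][v-40:v+40,u-40:u+40]
    cv2.imwrite(f'pics/{n}2.png',i)
a=[cv2.resize(cv2.imread(f'pics/{n}2.png'),(400,400),interpolation=2) for n in('top','scene')]
cv2.imwrite('pics/c2.png',np.hstack(a))
print(readout.get_obs()['ee_pos'])
```

```text
[460.83530839 128.93948627 174.19192545]
```

View pics/c2.png

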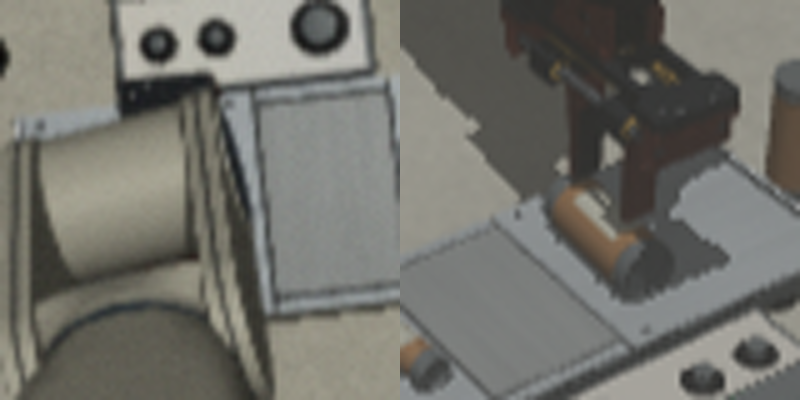

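The crop shows both fingers just above the tube, at (585,170) and (640,215), slightly on the trailing side and about centred along it.

>>> servo_tool(plan=[[[-0.14, 0, 0, -0.15, 0, 0, 0], [-0.14, 0, 0, -0.05, 0, 0, 0], [-0.14, 0, 0, 0, 0, 0, 0]]])

```text
t: 2.53
ee_pos: [462.1, 129.1, 167.8]
orientation: [2.13, 2.308, 0.003]
ft_force: [0.6, 0.6, 0.8]
width: 50.2
grasp_force: 0.0
```

>>> servo_tool(plan=[[[-0.14, 0, 0, -0.05, 0, 0, 0], [-0.14, 0, 0, 0, 0, 0, 0]]])

```text
t: 2.7
ee_pos: [461.7, 129.1, 165.3]
orientation: [2.13, 2.308, 0.002]
ft_force: [0.2, 0.6, -0.8]
width: 50.2
grasp_force: 0.0
```

>>> servo_tool(plan=[[[-0.14, 0, 0, -0.04, 0, 0, 0], [-0.14, 0, 0, 0, 0, 0, 0]]])

```text
t: 2.87
ee_pos: [461.9, 129.2, 164.0]
orientation: [2.13, 2.308, 0.002]
ft_force: [-0.6, 0.3, 11.2]
width: 50.1
grasp_force: 5.1
```

>>> servo_tool(plan=[[[-0.14, 0, 0, -0.03, 0, 0, 0], [-0.14, 0, 0, 0, 0, 0, 0]]])

```text
t: 3.03
ee_pos: [461.9, 129.3, 163.6]
orientation: [2.13, 2.308, 0.002]
ft_force: [-5.7, 0.6, 24.2]
width: 49.7
grasp_force: 11.4
```

>>> servo_tool(plan=[[[-0.14, 0.01, -0.1, 0, 0, 0, 0], [-0.14, 0.015, -0.15, 0, 0, 0, 0], [-0.14, 0.015, -0.15, 0, 0, 0, 0], [-0.14, 0.015, -0.15, 0, 0, 0, 0], [-0.14, 0.01, -0.15, 0, 0, 0, 0]]])

```text
t: 3.45
ee_pos: [463.4, 101.0, 163.5]
orientation: [-2.13, -2.308, 0.001]
ft_force: [-8.7, -0.0, 24.6]
width: 50.2
grasp_force: 11.9
```

>>> servo_tool(plan=[[[-0.14, 0, 0, 0, 0, 0, 0], [-0.14, 0, 0, 0.25, 0, 0, 0], [-0.14, -0.03, 0.38, 0, 0, 0, 0], [-0.14, 0, 0, -0.15, 0, 0, 0], [-0.14, 0, 0, 0, 0, 0, 0]]])

```text
t: 3.87
ee_pos: [462.6, 116.5, 165.4]
orientation: [-2.129, -2.31, 0.0]
ft_force: [-1.1, 0.1, -0.2]
width: 49.9
grasp_force: 0.0
```

Run:
```python
from h import *
a=[]
for n in('top','scene'):
    u,v=proj(n,[465,100,84])[0].astype(int);i=vision.get_image(n)[:,:,::-1][v-40:v+40,u-40:u+40]
    a.append(cv2.resize(i,(400,400),interpolation=2))
cv2.imwrite('pics/c3.png',np.hstack(a))
o=readout.get_obs();print(o['ee_pos'],o['ft_force'])
```

```text
[462.44473341 116.06521232 165.41431688] [ 0.22300722  0.23624188 -0.08565388]
```

View pics/c3.png

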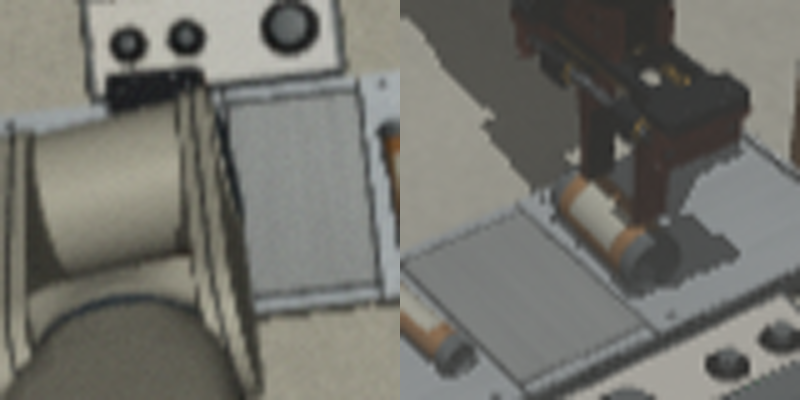

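The tube has rolled towards the plate (its label now faces up, near (595,215)), and the fingers sit over its trailing side. The stroke works, so I'll repeat it.

>>> servo_tool(plan=[[[-0.14, 0, 0, -0.1, 0, 0, 0], [-0.14, 0.01, -0.1, 0, 0, 0, 0], [-0.14, 0.02, -0.2, 0, 0, 0, 0], [-0.14, 0.02, -0.2, 0, 0, 0, 0], [-0.14, 0.02, -0.2, 0, 0, 0, 0]]])

```text
t: 4.38
ee_pos: [464.4, 87.9, 163.4]
orientation: [-2.129, -2.307, 0.003]
ft_force: [-12.3, -0.1, 31.6]
width: 50.5
grasp_force: 16.5
```

>>> servo_tool(plan=[[[-0.14, 0.01, -0.1, 0, 0, 0, 0], [-0.14, 0, 0, 0.25, 0, 0, 0], [-0.14, -0.04, 0.4, 0, 0, 0, 0], [-0.14, 0, 0, -0.15, 0, 0, 0], [-0.14, 0, 0, 0, 0, 0, 0]]])

```text
t: 4.8
ee_pos: [464.0, 100.2, 165.0]
orientation: [-2.129, -2.31, 0.001]
ft_force: [-0.0, -0.1, -0.8]
width: 50.6
grasp_force: 0.0
```

>>> servo_tool(plan=[[[-0.14, 0, 0, -0.1, 0, 0, 0], [-0.14, 0.01, -0.1, 0, 0, 0, 0], [-0.14, 0.02, -0.2, 0, 0, 0, 0], [-0.14, 0.02, -0.2, 0, 0, 0, 0], [-0.14, 0.02, -0.2, 0, 0, 0, 0]]])

```text
t: 5.22
ee_pos: [465.8, 71.8, 163.4]
orientation: [-2.128, -2.307, 0.004]
ft_force: [-14.2, 0.8, 39.0]
width: 50.3
grasp_force: 19.9
```

>>> servo_tool(plan=[[[-0.14, 0.01, -0.1, 0, 0, 0, 0], [-0.14, 0, 0, 0.25, 0, 0, 0], [-0.14, -0.04, 0.4, 0, 0, 0, 0], [-0.14, 0, 0, 0, 0, 0, 0]]])

```text
t: 5.55
ee_pos: [466.0, 84.7, 171.9]
orientation: [2.13, 2.309, 0.001]
ft_force: [0.2, -0.5, -0.2]
width: 49.9
grasp_force: 0.0
```

Run:
```python
from h import *
i=vision.get_image('scene')[:,:,::-1]
cv2.imwrite('pics/s4.png',cv2.resize(i[130:240,235:400],None,fx=4.8,fy=4.8,interpolation=2))
o=readout.get_obs();print(o['ee_pos'],o['ft_force'])
```

```text
[465.84822686  84.32482671 171.54999311] [ 1.44608792  0.04439995 -0.09912311]
```

View pics/s4.png

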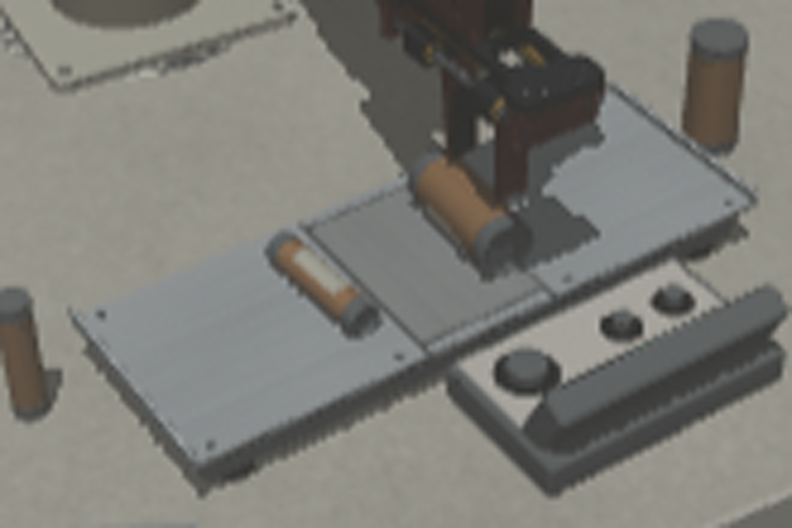

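The tube now lies across the plate's +y gap. Its near cap is centred around (505,242) in the crop, the label has turned to the front, and the slim tube is untouched.

Run:
```python
from h import *
y=np.radians(5.2);B=lambda a,b:[471+a*np.cos(y)-b*np.sin(y),30.2+a*np.sin(y)+b*np.cos(y)]
p=ray('scene',235+505/4.8,130+242/4.8,62);d=p[:2]-[471,30.2];print(p,'bed',d@[np.cos(y),np.sin(y)],d@[-np.sin(y),np.cos(y)])
for b in(40,45,50,55):
    q=proj('scene',[B(50,b)+[62],B(-50,b)+[84]]);print(b,(q-[235,130])*4.8)
```

```text
[511.77379255  75.34580626  62.        ] bed 44.69766478140366 41.26457009787371
40 [[507.9802801  246.77081823]
 [426.7547455  148.12773511]]
45 [[513.90162203 244.12055666]
 [432.5904534  145.69962278]]
50 [[519.80630896 241.47774949]
 [438.4102904  143.27811398]]
55 [[525.69441107 238.84236533]
 [444.21432114 140.86318183]]
```

>>> servo_tool(plan=[[[-0.14, 0.01, -0.1, -0.15, 0, 0, 0], [-0.14, 0, 0, 0, 0, 0, 0], [-0.14, 0, 0, -0.1, 0, 0, 0], [-0.14, 0.01, -0.1, 0, 0, 0, 0], [-0.14, 0.02, -0.2, 0, 0, 0, 0]]])

```text
t: 6.02
ee_pos: [466.7, 68.3, 163.4]
orientation: [-2.129, -2.307, 0.003]
ft_force: [-11.9, 0.5, 37.8]
width: 49.9
grasp_force: 19.1
```

>>> servo_tool(plan=[[[-0.14, 0.02, -0.2, 0, 0, 0, 0], [-0.14, 0.02, -0.2, 0, 0, 0, 0], [-0.14, 0.01, -0.1, 0, 0, 0, 0], [-0.14, 0, 0, 0.25, 0, 0, 0], [-0.14, -0.04, 0.4, 0, 0, 0, 0]]])

```text
t: 6.43
ee_pos: [468.6, 62.5, 172.7]
orientation: [2.133, 2.305, 0.001]
ft_force: [1.0, 0.7, -0.4]
width: 50.2
grasp_force: 0.0
```

>>> servo_tool(plan=[[[-0.14, 0, 0, 0, 0, 0, 0], [-0.14, 0, 0, -0.15, 0, 0, 0], [-0.14, 0, 0, 0, 0, 0, 0], [-0.14, 0, 0, -0.1, 0, 0, 0], [-0.14, 0.01, -0.1, 0, 0, 0, 0]]])

```text
t: 6.85
ee_pos: [468.0, 60.4, 163.1]
orientation: [-2.129, -2.307, 0.002]
ft_force: [-11.3, 1.4, 38.4]
width: 50.4
grasp_force: 18.8
```

>>> servo_tool(plan=[[[-0.14, 0.02, -0.2, 0, 0, 0, 0], [-0.14, 0.02, -0.2, 0, 0, 0, 0], [-0.14, 0.02, -0.2, 0, 0, 0, 0], [-0.14, 0.01, -0.1, 0, 0, 0, 0], [-0.14, 0, 0, 0, 0, 0, 0]]])

```text
t: 7.27
ee_pos: [469.4, 31.1, 163.3]
orientation: [-2.129, -2.306, 0.005]
ft_force: [-15.2, -2.3, 39.9]
width: 50.1
grasp_force: 19.7
```

>>> servo_tool(plan=[[[-0.14, 0, 0, 0.25, 0, 0, 0], [-0.14, -0.04, 0.4, 0.1, 0, 0, 0], [-0.14, 0, 0, 0, 0, 0, 0]]])

```text
t: 7.52
ee_pos: [469.8, 48.8, 176.2]
orientation: [2.13, 2.309, 0.001]
ft_force: [-0.5, -0.8, 0.6]
width: 50.1
grasp_force: 0.0
```

Run:
```python
from h import *
i=vision.get_image('scene')[:,:,::-1]
cv2.imwrite('pics/s5.png',cv2.resize(i[130:240,235:400],None,fx=4.8,fy=4.8,interpolation=2))
o=readout.get_obs();print(o['ee_pos'],o['ft_force'])
y=np.radians(5.2);B=lambda a,b:[471+a*np.cos(y)-b*np.sin(y),30.2+a*np.sin(y)+b*np.cos(y)]
for b in(0,10,20):
    q=proj('scene',[B(46,b)+[62],B(-54,b)+[84],B(46,b)+[84]]);print(b,((q-[235,130])*4.8).round().tolist())
```

```text
[469.65723556  48.40310942 175.75842411] [ 0.23340803 -0.66676382 -0.26711325]
0 [[457.0, 265.0], [376.0, 165.0], [457.0, 240.0]]
10 [[469.0, 260.0], [388.0, 160.0], [469.0, 235.0]]
20 [[481.0, 254.0], [400.0, 155.0], [481.0, 230.0]]
```

View pics/s5.png

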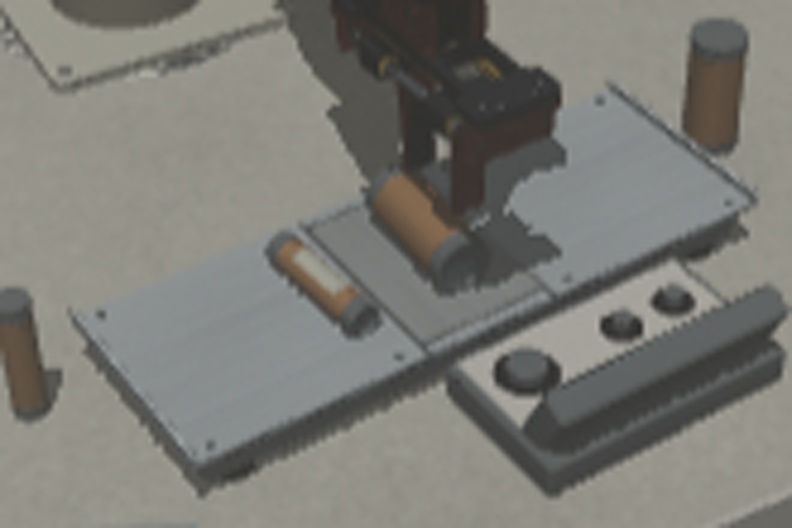

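The tube is now on the plate, with its near cap centred around (460,260) and its far top at (390,165). That puts it about 10 mm short of the middle, so one half stroke is left.

>>> servo_tool(plan=[[[-0.14, 0, -0.05, -0.25, 0, 0, 0], [-0.14, 0, 0, 0, 0, 0, 0], [-0.14, 0, 0, -0.1, 0, 0, 0], [-0.14, 0.01, -0.1, 0, 0, 0, 0], [-0.14, 0.01, -0.15, 0, 0, 0, 0]]])

```text
t: 7.98
ee_pos: [470.2, 36.2, 163.4]
orientation: [-2.13, -2.308, 0.001]
ft_force: [-10.1, 1.4, 38.3]
width: 50.1
grasp_force: 18.9
```

>>> servo_tool(plan=[[[-0.14, 0.01, -0.15, 0, 0, 0, 0], [-0.14, 0.01, -0.1, 0, 0, 0, 0], [-0.14, 0, 0, 0, 0, 0, 0], [-0.14, 0, 0, 0, 0, 0, 0], [-0.14, 0, 0, 0.3, 0, 0, 0]]])

```text
t: 8.4
ee_pos: [470.0, 25.6, 173.0]
orientation: [-2.129, -2.307, 0.004]
ft_force: [-1.3, 0.4, -0.7]
width: 49.9
grasp_force: 0.0
```

>>> servo_tool(plan=[[[-0.14, 0, 0, 1, 0, 0, 0], [1, 0.7, 0, 0.5, 0, 0, 0], [1, 0.8, 0, 0, 0, 0, 0], [1, 0.8, 0, 0, 0, 0, 0], [1, 0.9, 0, 0, 0, 0, 0]]])

```text
t: 8.82
ee_pos: [599.8, 25.7, 233.5]
orientation: [-2.13, -2.308, 0.001]
ft_force: [0.8, -0.1, -0.6]
width: 26.7
grasp_force: 0.0
```

>>> servo_tool(plan=[[[1, 0, 0, 0, 0, 0, 0], [1, 0, 0, 0, 0, 0, 0], [1, 0, 0, 0, 0, 0, 0]]])

```text
t: 9.07
ee_pos: [597.8, 25.9, 232.3]
orientation: [-2.129, -2.307, 0.004]
ft_force: [-0.4, 0.4, -0.1]
width: 6.8
grasp_force: 0.0
```

Run:
```python
from h import *
i=vision.get_image('scene')[:,:,::-1]
j=vision.get_image('top')[:,:,::-1]
a=cv2.resize(i[140:240,260:360],(500,500),interpolation=2);b=cv2.resize(j[165:265,265:325],(300,500),interpolation=2)
cv2.imwrite('pics/s6.png',np.hstack([a,b]))
o=readout.get_obs();print(o['ee_pos'],o['ft_force'],o['width'])
y=np.radians(5.2);B=lambda a,b:[471+a*np.cos(y)-b*np.sin(y),30.2+a*np.sin(y)+b*np.cos(y)]
for b in(-10,0,10):
    P=[B(50,b)+[62],B(-50,b)+[84],B(50,b)+[84]]
    print(b,((proj('scene',P)-[260,140])*5).round().tolist(),((proj('top',P)-[265,165])*5+[500,0]).round().tolist())
```

```text
[597.51942769  26.04930165 232.95249518] [-0.55298263  0.09919527  0.78409706] 0.8696894050806043
-10 [[341.0, 235.0], [258.0, 130.0], [341.0, 209.0]] [[710.0, 189.0], [723.0, 322.0], [709.0, 187.0]]
0 [[354.0, 229.0], [270.0, 125.0], [354.0, 204.0]] [[697.0, 190.0], [709.0, 324.0], [695.0, 188.0]]
10 [[367.0, 224.0], [283.0, 120.0], [367.0, 198.0]] [[684.0, 192.0], [696.0, 325.0], [682.0, 190.0]]
```

View pics/s6.png

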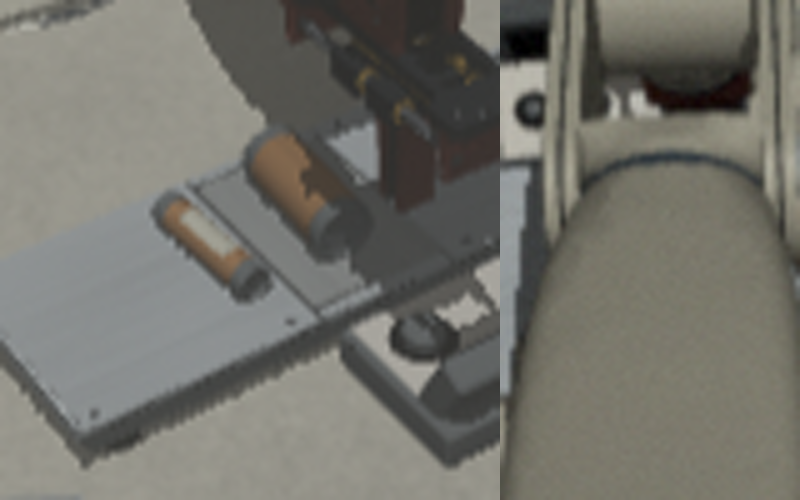

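The tube is in the middle of the plate: its near cap at about (343,230) and far top at (268,125) match a bed y of about -3 mm, and it lies square. Next is the key.

>>> servo_tool(plan=[[[1, 0.06, 0.31, 0, 0, 0, 0], [1, 0, 0, -0.9, 0, 0, 0], [1, 0, 0, -0.9, 0, 0, 0], [1, 0, 0, -0.8, 0, 0, 0], [1, 0, 0, 0, 0, 0, 0]]])

```text
t: 9.58
ee_pos: [597.5, 39.4, 124.5]
orientation: [-2.125, -2.304, 0.011]
ft_force: [-1.2, 0.7, 0.2]
width: 0.5
grasp_force: 0.0
```

>>> servo_tool(plan=[[[1, 0, 0, 0, 0, 0, 0], [1, 0, 0, 0, 0, 0, 0]]])

```text
t: 9.75
ee_pos: [602.3, 39.2, 131.4]
orientation: [2.129, 2.308, 0.002]
ft_force: [-0.2, 0.6, 0.9]
width: 0.2
grasp_force: 0.0
```

>>> servo_tool(plan=[[[1, 0, 0, -0.15, 0, 0, 0], [1, 0, 0, -0.1, 0, 0, 0], [1, 0, 0, -0.05, 0, 0, 0], [1, 0, 0, 0, 0, 0, 0]]])

```text
t: 10.08
ee_pos: [602.7, 38.8, 118.9]
orientation: [2.129, 2.307, 0.003]
ft_force: [1.4, 0.7, 2.8]
width: 0.4
grasp_force: 1.7
```

>>> servo_tool(plan=[[[1, 0, 0, -0.07, 0, 0, 0], [1, 0, 0, 0, 0, 0, 0]]])

```text
t: 10.25
ee_pos: [602.8, 38.7, 116.3]
orientation: [2.129, 2.307, 0.003]
ft_force: [0.3, 0.4, 8.5]
width: 0.4
grasp_force: 4.2
```

>>> servo_tool(plan=[[[1, 0, 0, -0.06, 0, 0, 0], [1, 0, 0, -0.04, 0, 0, 0], [1, 0, 0, 0, 0, 0, 0]]])

```text
t: 10.5
ee_pos: [603.0, 38.8, 115.6]
orientation: [2.129, 2.307, 0.003]
ft_force: [-10.7, 0.2, 41.3]
width: 0.6
grasp_force: 20.3
```

>>> servo_tool(plan=[[[1, 0, 0, 0.1, 0, 0, 0], [1, 0, 0, 0, 0, 0, 0], [1, 0, 0, 0, 0, 0, 0]]])

```text
t: 10.75
ee_pos: [602.7, 38.8, 116.3]
orientation: [2.129, 2.307, 0.004]
ft_force: [2.2, 1.0, 7.0]
width: 0.5
grasp_force: 3.9
```

>>> servo_tool(plan=[[[1, 0, 0, 0.05, 0, 0, 0], [1, 0, 0, 0, 0, 0, 0], [1, 0, 0, 0, 0, 0, 0]]])

```text
t: 11.0
ee_pos: [602.2, 38.6, 117.3]
orientation: [2.13, 2.308, 0.001]
ft_force: [3.6, 0.9, 4.5]
width: 0.6
grasp_force: 2.1
```

>>> servo_tool(plan=[[[1, 0, 0, 0.05, 0, 0, 0], [1, 0, 0, 0, 0, 0, 0], [1, 0, 0, 0, 0, 0, 0]]])

```text
t: 11.25
ee_pos: [601.5, 38.6, 118.9]
orientation: [-2.13, -2.309, 0.0]
ft_force: [3.3, -0.2, 3.3]
width: 0.5
grasp_force: 1.7
```

The force falls off like a spring over several mm, so the key did reach its stop at 41 N. Now I'll retract and check.

>>> servo_tool(plan=[[[1, 0, 0, 0.3, 0, 0, 0], [1, 0, 0, 1, 0, 0, 0], [1, 0, 0, 1, 0, 0, 0], [1, 0, 0, 1, 0, 0, 0], [1, 0, 0, 0, 0, 0, 0]]])

```text
t: 11.67
ee_pos: [604.1, 38.8, 258.7]
orientation: [2.126, 2.304, 0.01]
ft_force: [1.3, -0.0, 0.8]
width: 0.4
grasp_force: 0.0
```

>>> servo_tool(plan=[[[1, 0, 0, 0, 0, 0, 0], [1, 0, 0, 0, 0, 0, 0], [1, 0, 0, 0, 0, 0, 0], [1, 0, 0, 0, 0, 0, 0]]])

```text
t: 12.0
ee_pos: [600.4, 38.6, 249.3]
orientation: [-2.129, -2.307, 0.004]
ft_force: [-0.3, -0.4, 0.3]
width: 0.4
grasp_force: 0.0
```

Run:
```python
from h import *
i=vision.get_image('scene')[:,:,::-1]
cv2.imwrite('pics/s7.png',cv2.resize(i[140:240,260:380],(720,600),interpolation=2))
o=readout.get_obs();print(o['t'],o['ee_pos'],o['ft_force'])
```

```text
12.05 [600.6678365   38.65042882 249.36534396] [-0.11283477 -0.07881717 -0.40819631]
```

View pics/s7.png

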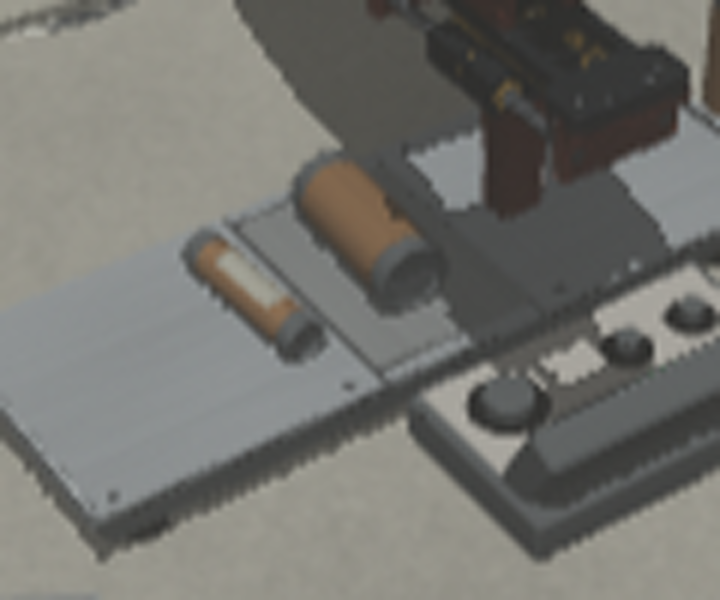

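The picture shows the tube still and square mid-plate, with its near cap at (412,278), which puts it within about 8 mm of the middle. The large key at (510,400) is up again, and the slim tube and small keys are undisturbed.

```bash
python3 -c "
from workcell import close_job
print(close_job())"
```

```text
the job is handed in; nothing more can be done
None
```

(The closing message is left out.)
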